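Tip the carton down into the tray

ROBOT

A 6-joint arm with a two-finger parallel gripper is mounted at the origin on the work surface; the furniture and walls round the work are solid. World frame = base frame: x ahead of the robot, y to its left, z up, the work surface at z = 0. Lengths are in m, angles in rad, forces in N, time in s.
With the tool pointing down it reaches from about 0.4 to 0.825 m from the base axis. Payload 7 kg.
Tool frame: the origin (TCP) lies at the very end of the fingers, on their centre line; the grasp point (between the pads) lies 19 mm behind it; z points along the fingers, y is the line along which they close (so a half turn about z gives the same grasp; the last joint's range is limited). The gripper opens to 88 mm and grips with 3 to 60 N. Pads are 19 mm wide; open, the fingers measure 130 mm over their backs; the gripper's body (78 mm by 193 mm) begins 47 mm behind the grasp point.
Start: joints at [1.396, 0.359, 0.012, 0, -1.224, -0.288], TCP at [0.301, 0.604, 0.227] pointing down, gripper open.
Joint ranges: [-3.07, 3.07], [-1.43, 2.12], [-1.02, 1.25], [-3.03, 1.67], [-3.05, -0], [-3.03, 3.03]. Speed limits (rad/s): [2.39, 2.39, 3.01, 3.14, 3.14, 3.14].

INTERFACE

Orientations are given as [roll, pitch, yaw] about the fixed x, y, z axes, in that order (R = Rz(yaw) Ry(pitch) Rx(roll)).
In Python, from station import arm gives the robot as it stands. The module is installed in compiled form; this text tells all that it offers.
- The arm moves only by the shell command python3 -m crank 'ROWS' [FORCE]. ROWS is JSON, a list of rows, each an object of numbers: "dx", "dy", "dz": the shift along the world's x, y, z in m; "twist": the turn about the world's z in degrees; "grip": the opening, from -1 (shut) to 1 (fully open). A call has exactly 5 rows; each row is the pose to reach, as a shift and turn from the pose commanded when the call began; what a row does not reach only later rows make up. A row lasts 1/12 s, in which the tool goes at most 41.7 mm and 7.16 degrees, less where a joint would pass 70% of its speed; a pose out of reach is approached as far as the arm can. A call with a gripper value outside its range is refused whole. The fingers move at their own pace and stop on an object; FORCE is the grip in N (left out, the last holds). Time passes only in rows, so rows that repeat a pose let the fingers close, or fill a call up. It gives the time, the measured TCP pose, the force, the opening and the grip force at its end, in the units of the state.
- arm.get_state(): the state, without advancing time (a new reading comes with each control period).
- arm.grab_frame(name): name is "side" or "top" or "wrist"; returns the picture (384x512x3 uint8, red, green, blue); there is no depth.
- arm.get_calibration(name): a dict with "fx", "fy", "cx", "cy" (pixels), "cam_to_world" (4x4, takes a point from camera to world coordinates); the wrist camera has in their place "tool_from_camera" (4x4, takes a point from camera to tool coordinates, whose origin is the TCP and whose axes are the flange's). Camera axes: x right, y down, z forward; pixel columns grow to the right and rows downward; lengths in m; the calibration is good to about 2 mm. A picture is of the moment at which its call begins: read the wrist's pose just before it. get_calibration takes no time and is no camera call.
- arm.job_done(): hands the job in; it is judged then, once.
The state is a dict: "t": time; "q": joint angles; "qd": joint speeds; "joint_efforts": joint torques, N m; "eef_pos": TCP position; "ee_rot": TCP orientation; "force": force on the tool from outside, world axes, zero at the start; "moment": the same for the moment, N m; "width": finger opening in m; "gripper_force": force on a finger pad.
Only numpy, scipy, OpenCV 4.12 (cv2) and the standard library are available. Lean on these libraries where they do the work, as an engineer would, in place of code of your own. Each camera call takes 0.05 s, during which the arm holds its last target. There are 200 camera calls.

TASK

The tall carton stands on end in the shallow steel tray. With the fingertips, push it over so that it falls along the tray and lies flat on its broad face, then push it gently along from its foot until its top end rests squarely against the tray's far end wall. Do not pinch or lift the carton, and leave the small weight in the tray and everything else on the worktop alone.

Things in the scene. Friction and masses are not known exactly. Their poses are not given: they have to be found in the camera images.
- carton: Tall closed carton, 52 (x) x 92 (y) x 148 (z) mm, 0.14-0.28 kg, loose. Origin: centre of its foot end; z runs to its top end; x is normal to its broad faces. Starts standing in the tray near one end, off the long centre line, its x axis within 4 degrees of parallel to the tray's. Pushed near its top it tips rather than slides, and falls by itself beyond 20 degrees of lean.
- carton_top (a point): Centre of the carton's top end face, 148 mm from its origin along its z.
- carton_mid (a point): Centre of the carton, 74 mm from its origin along its z.
- tray: Shallow open steel tray, fixed, 260 (x) x 200 (y) x 22 (z) mm. Origin: centre of its underside. Floor 2 mm thick; walls 2 mm thick, inner faces at x = -128, +128 and y = -98, +98 mm, tops 22 mm above the worktop. The carton starts about 83 mm from the middle along x, at the -x or the +x end; the far end is the other one.
- weight: Bystander: small steel weight with a neck, 29 mm across, 48 mm high, 0.2 kg, loose, standing in the tray near the far end, on the other side of the long centre line, beside where the carton comes to lie. Origin at the centre of its underside.
- jar: Bystander: white-capped plastic jar, 53 mm across, 64 mm high, loose on the worktop to the left of the tray. Origin at the centre of its underside.
- timer: Bystander: round kitchen timer, 67 mm across, 51 mm high, loose on the worktop to the right of the tray. Origin at the centre of its underside.
- tin: Bystander: large food tin, 102 mm across, 118 mm high, loose at the back left. Origin at the centre of its underside.

How it is judged:
By the outcome, as a careful person would: the job done as asked, in the order asked, and still so for the second after the job is handed in, with the robot touching nothing.
It also fails if it takes over 40 s, if anything falls off the work surface, if the arm or the gripper's body presses on something with over 40 N, if the wrist force passes 120 N, or if a joint passes its speed limit or range.

## Working session

There is one attempt and no reset: what is moved stays moved. The work goes in short steps, Python scripts to look and compute and a shell command to move; the robot and the scene stay as the last step left them, time stands still between calls to the robot, and variables do not carry over. Pictures are saved under pics/ and viewed, at most 10 in all, crops included, and the job is handed in when it is done.

```bash
mkdir -p pics; cat > h.py <<'E'
import numpy as np,cv2
from station import arm
def snap(n,f):
    im=arm.grab_frame(n); cv2.imwrite(f'pics/{f}.png',im[:,:,::-1]); return im
def ray(n,u,v):
    c=arm.get_calibration(n);T=np.array(c['cam_to_world'])
    d=T[:3,:3]@np.array([(u-c['cx'])/c['fx'],(v-c['cy'])/c['fy'],1]);return T[:3,3],d
def at(n,u,v,z):
    o,d=ray(n,u,v);return o+d*(z-o[2])/d[2]
def proj(n,p):
    c=arm.get_calibration(n);T=np.linalg.inv(np.array(c['cam_to_world']))
    q=T[:3,:3]@np.array(p)+T[:3,3];return c['fx']*q[0]/q[2]+c['cx'],c['fy']*q[1]/q[2]+c['cy']
E
python3 - <<'E'
from h import *
np.set_printoptions(precision=3,suppress=True)
snap('top','t0');snap('side','s0')
for n in('top','side'):print(np.array(arm.get_calibration(n)['cam_to_world']))
s=arm.get_state();print(s['t'],s['eef_pos'],s['ee_rot'],s['force'],s['width'])
E
```

```text
[[-0.001 -0.999  0.054  0.528]
 [-1.     0.001  0.01   0.001]
 [-0.01  -0.054 -0.999  1.385]
 [ 0.     0.     0.     1.   ]]
[[ 0.841 -0.273  0.468 -0.144]
 [-0.541 -0.455  0.707 -1.1  ]
 [ 0.02  -0.848 -0.53   0.935]
 [ 0.     0.     0.     1.   ]]
0.1 [0.301 0.604 0.226] [ 3.14  -0.    -0.463] [-0.06   0.195 -0.492] 0.08779910231332844
```

View pics/t0.png

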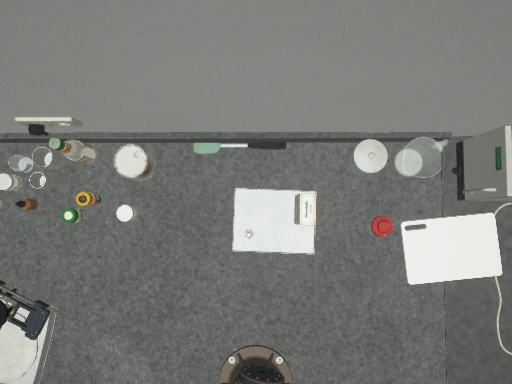

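View pics/s0.png

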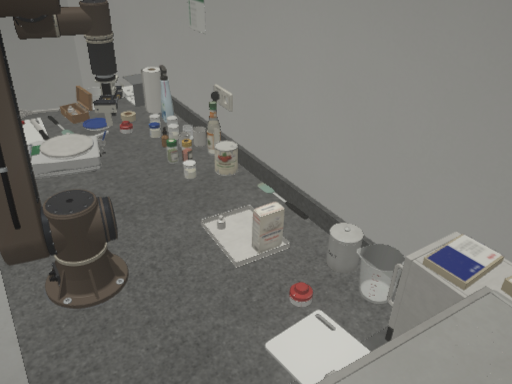

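The top view shows the tray with corners near (235,189), (316,191), (314,254) and (233,251). The carton stands at its right (-y) end around (307,208) and the weight is at (249,234). The timer is at (382,226) and the jar at (125,213). I'll zoom in for accuracy.

```bash
python3 - <<'E'
from h import *
im=cv2.imread('pics/t0.png')[180:264,224:328]
a=cv2.resize(im,None,fx=7,fy=7,interpolation=cv2.INTER_CUBIC)
cv2.imwrite('pics/t0c.png',a)
np.set_printoptions(precision=3,suppress=True)
for p in[(235,189),(316,191),(314,254),(233,251)]:print(at('top',*p,.022))
E
```

```text
[0.605 0.064 0.022]
[ 0.599 -0.193  0.022]
[ 0.4   -0.185  0.022]
[0.41  0.07  0.022]
```

View pics/t0c.png

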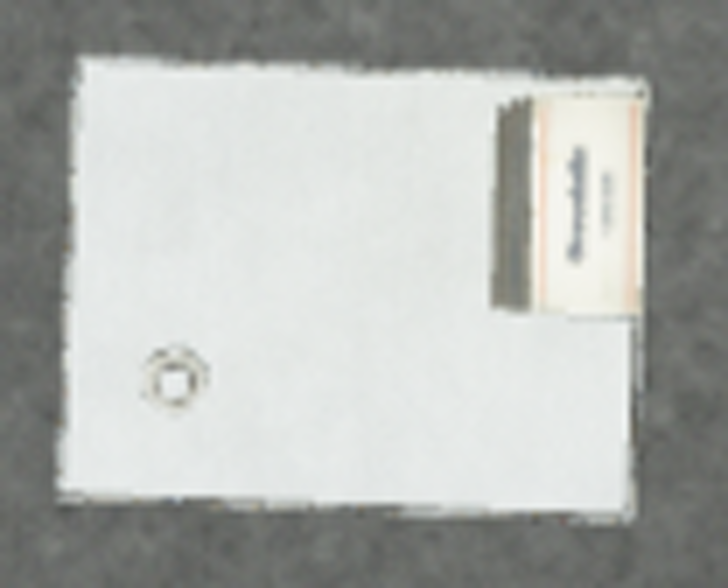

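The crop is 7x with origin (224,180). Tray corners are at (78,60), (648,80), (633,518) and (60,498). The carton top face is at (535,95), (644,100), (638,316) and (530,311), and the weight at (174,380).

```bash
python3 - <<'E'
from h import *
np.set_printoptions(precision=4,suppress=True)
f=lambda c,z:at('top',224+(c[0]+.5)/7-.5,180+(c[1]+.5)/7-.5,z)
t=np.array([f(c,.022) for c in[(78,60),(648,80),(633,518),(60,498)]]);print(t,t.mean(0))
k=np.array([f(c,.150) for c in[(535,95),(644,100),(638,316),(530,311)]]);print(k,k.mean(0))
w=f((174,380),.048);print(w)
d=(t[0]+t[3]-t[1]-t[2])[:2];d/=np.linalg.norm(d);print('axis',d,np.degrees(np.arctan2(d[1],d[0])))
n=np.array([d[1],-d[0]]);c=t.mean(0)[:2]
for q in (k.mean(0),w):print('traylocal',(q[:2]-c)@d,(q[:2]-c)@n)
for e in (k[1]-k[2],k[0]-k[3],k[0]-k[1],k[3]-k[2]):print(np.linalg.norm(e[:2]),np.degrees(np.arctan2(e[1],e[0])))
E
```

```text
[[ 0.608   0.0645  0.022 ]
 [ 0.5987 -0.1936  0.022 ]
 [ 0.4017 -0.1851  0.022 ]
 [ 0.4106  0.0723  0.022 ]] [ 0.5047 -0.0605  0.022 ]
[[ 0.5859 -0.129   0.15  ]
 [ 0.5838 -0.1736  0.15  ]
 [ 0.4955 -0.1704  0.15  ]
 [ 0.4976 -0.1263  0.15  ]] [ 0.5407 -0.1498  0.15  ]
[0.4647 0.0206 0.048 ]
axis [0.0354 0.9994] 87.96977678790209
traylocal -0.08798722263240848 0.039086316677022954
traylocal 0.079631088442136 -0.04289473034821399
0.08835002064619203 -2.0903347579550697
0.08837794608855139 -1.7155729944599
0.04466912188446424 87.30204649996193
0.044090822082090406 87.32791071037812
```

```bash

python3 -m crank '[{"dx":0.009,"dy":-0.033,"twist":-2.6,"grip":-0.1},{"dx":0.019,"dy":-0.066,"twist":-5.2,"grip":-0.1},{"dx":0.028,"dy":-0.099,"twist":-7.8,"grip":-0.1},{"dx":0.038,"dy":-0.132,"twist":-10.4,"grip":-0.1},{"dx":0.047,"dy":-0.165,"twist":-13.1,"grip":-0.1}]'
python3 -m crank '[{"dx":0.009,"dy":-0.033,"twist":-2.6,"grip":-0.1},{"dx":0.019,"dy":-0.066,"twist":-5.2,"grip":-0.1},{"dx":0.028,"dy":-0.099,"twist":-7.8,"grip":-0.1},{"dx":0.038,"dy":-0.132,"twist":-10.4,"grip":-0.1},{"dx":0.047,"dy":-0.165,"twist":-13.1,"grip":-0.1}]'
```

```text
invalid input at $[0]: expected keys dx, dy, dz, twist, grip
invalid input at $[0]: expected keys dx, dy, dz, twist, grip
```

```bash

python3 -m crank '[{"dx":0.009,"dy":-0.033,"dz":0,"twist":-2.6,"grip":-0.1},{"dx":0.019,"dy":-0.066,"dz":0,"twist":-5.2,"grip":-0.1},{"dx":0.028,"dy":-0.099,"dz":0,"twist":-7.8,"grip":-0.1},{"dx":0.038,"dy":-0.132,"dz":0,"twist":-10.4,"grip":-0.1},{"dx":0.047,"dy":-0.165,"dz":0,"twist":-13.1,"grip":-0.1}]'
python3 -m crank '[{"dx":0.009,"dy":-0.033,"dz":0,"twist":-2.6,"grip":-0.1},{"dx":0.019,"dy":-0.066,"dz":0,"twist":-5.2,"grip":-0.1},{"dx":0.028,"dy":-0.099,"dz":0,"twist":-7.8,"grip":-0.1},{"dx":0.038,"dy":-0.132,"dz":0,"twist":-10.4,"grip":-0.1},{"dx":0.047,"dy":-0.165,"dz":0,"twist":-13.1,"grip":-0.1}]'
```

```text
t: 0.52
eef_pos: [0.3484, 0.4372, 0.2261]
ee_rot: [3.141, -0.0, -0.693]
force: [1.0, -0.2, 0.0]
width: 0.0599
gripper_force: 0.0
t: 0.93
eef_pos: [0.3953, 0.2722, 0.2264]
ee_rot: [3.141, 0.0, -0.922]
force: [1.2, 0.1, 0.2]
width: 0.0395
gripper_force: 0.0
```

```bash

python3 -m crank '[{"dx":0.009,"dy":-0.033,"dz":0,"twist":-2.6,"grip":-0.1},{"dx":0.019,"dy":-0.066,"dz":0,"twist":-5.2,"grip":-0.1},{"dx":0.028,"dy":-0.099,"dz":0,"twist":-7.8,"grip":-0.1},{"dx":0.038,"dy":-0.132,"dz":0,"twist":-10.4,"grip":-0.1},{"dx":0.047,"dy":-0.165,"dz":0,"twist":-13.1,"grip":-0.1}]'
python3 -m crank '[{"dx":0.009,"dy":-0.033,"dz":0,"twist":-2.6,"grip":-0.1},{"dx":0.019,"dy":-0.066,"dz":0,"twist":-5.2,"grip":-0.1},{"dx":0.028,"dy":-0.099,"dz":0,"twist":-7.8,"grip":-0.1},{"dx":0.038,"dy":-0.132,"dz":0,"twist":-10.4,"grip":-0.1},{"dx":0.047,"dy":-0.165,"dz":0,"twist":-13.1,"grip":-0.1}]'
python3 -m crank '[{"dx":0.009,"dy":-0.033,"dz":0,"twist":-2.6,"grip":-0.1},{"dx":0.019,"dy":-0.066,"dz":0,"twist":-5.2,"grip":-0.1},{"dx":0.028,"dy":-0.099,"dz":0,"twist":-7.8,"grip":-0.1},{"dx":0.038,"dy":-0.132,"dz":0,"twist":-10.4,"grip":-0.1},{"dx":0.047,"dy":-0.165,"dz":0,"twist":-13.1,"grip":-0.1}]'
python3 - <<'E'
from h import *
snap('wrist','w1');s=arm.get_state();print(s['eef_pos'],s['ee_rot'],s['q'])
E
```

```text
t: 1.35
eef_pos: [0.4423, 0.1073, 0.2266]
ee_rot: [-3.141, 0.0, -1.151]
force: [0.3, -0.5, 0.3]
width: 0.0396
gripper_force: 0.0
t: 1.77
eef_pos: [0.4894, -0.0578, 0.2265]
ee_rot: [-3.142, 0.0, -1.379]
force: [1.9, 1.4, -0.1]
width: 0.0398
gripper_force: 0.0
t: 2.18
eef_pos: [0.5364, -0.2228, 0.2262]
ee_rot: [3.141, 0.0, -1.608]
force: [0.9, 0.5, 0.4]
width: 0.0397
gripper_force: 0.0
[ 0.53750217 -0.22714314  0.22565072] [ 3.14027004e+00 -1.66557751e-03 -1.61328269e+00] [-0.06374883  0.21033697 -0.19726423  0.0018434  -1.16448265  0.02053172]
```

View pics/w1.png

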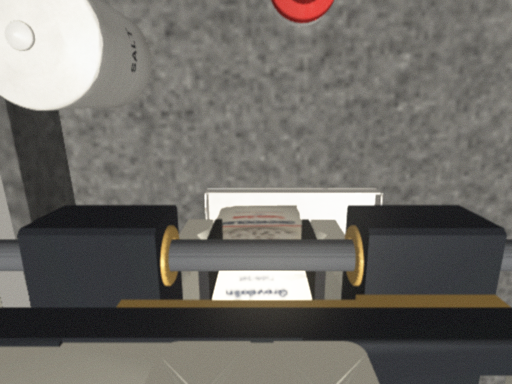

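The wrist view shows the tray's near end wall at rows 188-195 (columns 205-380). The carton top is between the fingers at rows 208-300, columns about 215-310. I'll check this by projecting the predicted points.

```bash
python3 - <<'E'
from h import *
from scipy.spatial.transform import Rotation as R
s=arm.get_state();c=arm.get_calibration('wrist');T=np.eye(4);T[:3,:3]=R.from_euler('xyz',s['ee_rot']).as_matrix();T[:3,3]=s['eef_pos']
M=np.linalg.inv(T@np.array(c['tool_from_camera']))
d=np.array([.0354,.9994]);n=np.array([.9994,-.0354]);o=np.array([.5047,-.0605])
def P(a,b,z):
    q=M@np.r_[o+a*d+b*n,z,1];return np.round([c['fx']*q[0]/q[2]+c['cx'],c['fy']*q[1]/q[2]+c['cy']])
print('wall ends',P(-.13,.1,.022),P(-.13,-.1,.022))
for a in(-.109,-.057):print('carton top',a,P(a,.085,.15),P(a,-.007,.15), 'foot',P(a,.085,.002),P(a,-.007,.002))
q=M@np.r_[s['eef_pos'],1];print('tcp',c['fx']*q[0]/q[2]+c['cx'],c['fy']*q[1]/q[2]+c['cy'],q)
print(T@np.array(c['tool_from_camera']))
E
```

```text
wall ends [207. 197.] [385. 196.]
carton top -0.109 [201. 268.] [322. 268.] foot [223. 209.] [300. 209.]
carton top -0.057 [205. 327.] [319. 327.] foot [224. 250.] [299. 249.]
tcp 261.45751585234365 237.3357951070127 [-6.60007731e-05  2.50168224e-02  1.68859582e-01  1.00000000e+00]
[[-9.99151865e-01  4.00300517e-02  9.65120604e-03  5.34805106e-01]
 [ 4.11755178e-02  9.69250383e-01  2.42607237e-01 -2.92354542e-01]
 [ 3.57145108e-04  2.42798867e-01 -9.70076586e-01  3.83383416e-01]
 [ 0.00000000e+00  0.00000000e+00  0.00000000e+00  1.00000000e+00]]
```

```bash

python3 -m crank '[{"dx":0,"dy":0,"dz":-0.035,"twist":0.2,"grip":-0.1},{"dx":0,"dy":0,"dz":-0.07,"twist":0.4,"grip":-0.1},{"dx":0,"dy":0,"dz":-0.091,"twist":0.4,"grip":-0.1},{"dx":0.001,"dy":0.015,"dz":-0.091,"twist":0.4,"grip":-0.1},{"dx":0.001,"dy":0.028,"dz":-0.091,"twist":0.4,"grip":-0.1}]'
python3 -m crank '[{"dx":0,"dy":0.005,"dz":0,"twist":0,"grip":-0.1},{"dx":0,"dy":0.010,"dz":0,"twist":0,"grip":-0.1},{"dx":0.001,"dy":0.015,"dz":0,"twist":0,"grip":-0.1},{"dx":0.001,"dy":0.020,"dz":0,"twist":0,"grip":-0.1},{"dx":0.001,"dy":0.025,"dz":0,"twist":0,"grip":-0.1}]'
python3 -m crank '[{"dx":0,"dy":0.005,"dz":0,"twist":0,"grip":-0.1},{"dx":0,"dy":0.010,"dz":0,"twist":0,"grip":-0.1},{"dx":0.001,"dy":0.015,"dz":0,"twist":0,"grip":-0.1},{"dx":0.001,"dy":0.020,"dz":0,"twist":0,"grip":-0.1},{"dx":0.001,"dy":0.025,"dz":0,"twist":0,"grip":-0.1}]'
python3 - <<'E'
from h import *
cv2.imwrite('pics/s2.png',snap('side','x')[180:280,190:310,::-1].repeat(5,0).repeat(5,1))
E
```

```text
t: 2.65
eef_pos: [0.536, -0.1929, 0.1334]
ee_rot: [3.137, 0.0, -1.601]
force: [-0.7, -0.6, 1.3]
width: 0.0397
gripper_force: 0.0
t: 3.07
eef_pos: [0.5388, -0.1676, 0.1363]
ee_rot: [-3.14, 0.0, -1.599]
force: [0.1, -0.2, -0.2]
width: 0.0395
gripper_force: 0.2
t: 3.48
eef_pos: [0.5394, -0.1425, 0.1355]
ee_rot: [3.142, 0.0, -1.599]
force: [-0.8, -0.0, 0.3]
width: 0.0389
gripper_force: 0.0
```

View pics/s2.png

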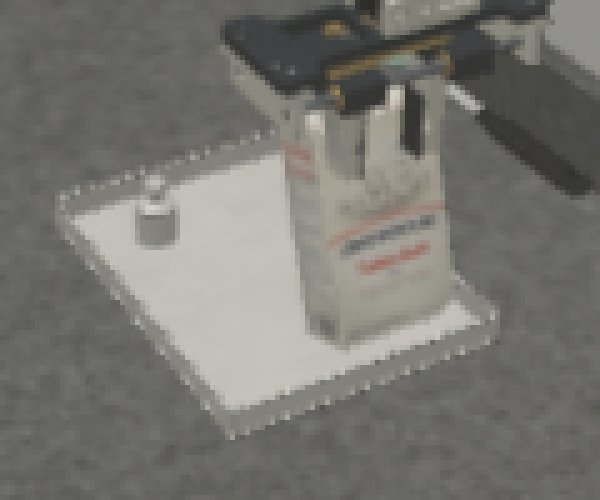

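Both fingertips are square on the back face and the carton leans about 13 degrees towards the far end. I'll continue past the balance point.

```bash

python3 -m crank '[{"dx":0,"dy":0.004,"dz":0,"twist":0,"grip":-0.1},{"dx":0,"dy":0.008,"dz":0,"twist":0,"grip":-0.1},{"dx":0,"dy":0.012,"dz":0,"twist":0,"grip":-0.1},{"dx":0.001,"dy":0.016,"dz":0,"twist":0,"grip":-0.1},{"dx":0.001,"dy":0.020,"dz":0,"twist":0,"grip":-0.1}]'
python3 -m crank '[{"dx":0,"dy":0.004,"dz":0,"twist":0,"grip":-0.1},{"dx":0,"dy":0.008,"dz":0,"twist":0,"grip":-0.1},{"dx":0,"dy":0.008,"dz":0,"twist":0,"grip":-0.1},{"dx":0,"dy":0.008,"dz":0,"twist":0,"grip":-0.1},{"dx":0,"dy":0.008,"dz":0,"twist":0,"grip":-0.1}]'
python3 - <<'E'
from h import *
cv2.imwrite('pics/s3.png',snap('side','x')[180:280,190:310,::-1].repeat(5,0).repeat(5,1))
E
```

```text
t: 3.95
eef_pos: [0.5405, -0.1227, 0.1356]
ee_rot: [-3.141, -0.0, -1.599]
force: [0.4, 0.0, 0.8]
width: 0.0394
gripper_force: 0.0
t: 4.37
eef_pos: [0.5404, -0.115, 0.1356]
ee_rot: [-3.142, -0.0, -1.599]
force: [-0.5, -0.2, 1.1]
width: 0.0397
gripper_force: 0.0
```

View pics/s3.png

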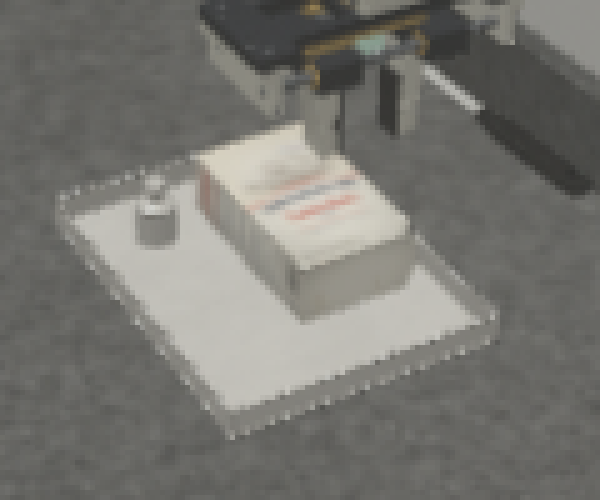

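The carton lies flat on its broad face and the weight is undisturbed. Foot face corners in the crop are at (305,320), (408,280), (303,268) and (410,215). I'll measure from these.

```bash

python3 -m crank '[{"dx":0,"dy":-0.014,"dz":0,"twist":0,"grip":-0.1},{"dx":-0.001,"dy":-0.028,"dz":0,"twist":0,"grip":-0.1},{"dx":-0.001,"dy":-0.043,"dz":0,"twist":0,"grip":-0.1},{"dx":-0.001,"dy":-0.043,"dz":0,"twist":0,"grip":-0.1},{"dx":-0.001,"dy":-0.043,"dz":0,"twist":0,"grip":-0.1}]'
python3 - <<'E'
from h import *
d=np.array([.0354,.9994]);n=np.array([.9994,-.0354]);o=np.array([.5047,-.0605])
for u,v,z in[(305,320,.002),(408,280,.002),(303,268,.054),(410,215,.054),(200,158,.054),(303,125,.054)]:
    p=at('side',190+u/5-.5,180+v/5-.5,z)[:2];print(p,(p-o)@d,(p-o)@n)
# tray corners check
for u,v in[(235,425),(497,315),(62,205)]:
    p=at('side',190+u/5-.5,180+v/5-.5,.022 if u!=235 else .012)[:2];print('tray',(p-o)@d,(p-o)@n)
E
```

```text
t: 4.83
eef_pos: [0.5392, -0.1587, 0.1354]
ee_rot: [3.141, 0.0, -1.601]
force: [-0.3, 0.4, 0.1]
width: 0.0394
gripper_force: 0.0
[ 0.50440631 -0.11119935] -0.050679326549767534 0.0015012439884952407
[ 0.58798113 -0.1107969 ] -0.04731856592067206 0.08501166848101772
[ 0.49620026 -0.12003883] -0.05980399431388875 -0.0063869698905619264
[ 0.58925221 -0.10756385] -0.044042467471878094 0.08616754039021954
[0.50293431 0.02393809] 0.08432491733959269 -0.004753736918828243
[0.58663866 0.0222329 ] 0.08558388479607833 0.07896075510568965
tray -0.13010463349311374 -0.09557979486922724
tray -0.12932558637057268 0.1006181292412536
tray 0.12127951916901045 -0.09413255235267942
```

```bash

python3 -m crank '[{"dx":0,"dy":0,"dz":-0.030,"twist":-0.3,"grip":-0.1},{"dx":0,"dy":0,"dz":-0.060,"twist":-0.3,"grip":-0.1},{"dx":0,"dy":0,"dz":-0.085,"twist":-0.3,"grip":-0.1},{"dx":0,"dy":0,"dz":-0.100,"twist":-0.3,"grip":-0.1},{"dx":0,"dy":0,"dz":-0.108,"twist":-0.3,"grip":-0.1}]'
python3 -m crank '[{"dx":0,"dy":0.005,"dz":0,"twist":0,"grip":-0.1},{"dx":0,"dy":0.010,"dz":0,"twist":0,"grip":-0.1},{"dx":0.001,"dy":0.015,"dz":0,"twist":0,"grip":-0.1},{"dx":0.001,"dy":0.019,"dz":0,"twist":0,"grip":-0.1},{"dx":0.001,"dy":0.022,"dz":0,"twist":0,"grip":-0.1}]'
python3 -m crank '[{"dx":0,"dy":0.003,"dz":0,"twist":0,"grip":-0.1},{"dx":0,"dy":0.006,"dz":0,"twist":0,"grip":-0.1},{"dx":0,"dy":0.009,"dz":0,"twist":0,"grip":-0.1},{"dx":0,"dy":0.012,"dz":0,"twist":0,"grip":-0.1},{"dx":0.001,"dy":0.015,"dz":0,"twist":0,"grip":-0.1}]'
python3 -m crank '[{"dx":0,"dy":0.003,"dz":0,"twist":0,"grip":-0.1},{"dx":0,"dy":0.006,"dz":0,"twist":0,"grip":-0.1},{"dx":0,"dy":0.009,"dz":0,"twist":0,"grip":-0.1},{"dx":0,"dy":0.012,"dz":0,"twist":0,"grip":-0.1},{"dx":0.001,"dy":0.015,"dz":0,"twist":0,"grip":-0.1}]'
python3 - <<'E'
from h import *
cv2.imwrite('pics/s4.png',snap('side','x')[180:280,190:310,::-1].repeat(5,0).repeat(5,1))
E
```

```text
t: 5.25
eef_pos: [0.538, -0.1575, 0.0253]
ee_rot: [3.138, -0.0, -1.604]
force: [-0.2, 0.4, -0.2]
width: 0.0391
gripper_force: 0.0
t: 5.67
eef_pos: [0.5412, -0.1352, 0.0288]
ee_rot: [-3.139, 0.0, -1.604]
force: [0.1, 0.5, -0.9]
width: 0.0392
gripper_force: 0.0
t: 6.08
eef_pos: [0.5413, -0.1211, 0.0278]
ee_rot: [-3.142, -0.0, -1.604]
force: [-0.4, -2.1, 2.0]
width: 0.0397
gripper_force: 1.3
t: 6.5
eef_pos: [0.5421, -0.1058, 0.0275]
ee_rot: [3.141, -0.0, -1.604]
force: [-0.8, -3.3, 2.0]
width: 0.0392
gripper_force: 1.3
```

View pics/s4.png

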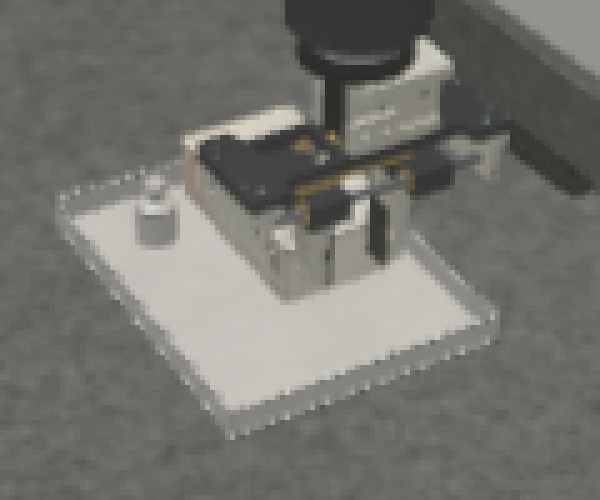

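Contact is steady at about 3 N, and the carton has moved along. About 14 mm should remain, so I'll slow down near the wall.

```bash

python3 -m crank '[{"dx":0,"dy":0.0025,"dz":0,"twist":0,"grip":-0.1},{"dx":0,"dy":0.005,"dz":0,"twist":0,"grip":-0.1},{"dx":0,"dy":0.007,"dz":0,"twist":0,"grip":-0.1},{"dx":0,"dy":0.009,"dz":0,"twist":0,"grip":-0.1},{"dx":0,"dy":0.010,"dz":0,"twist":0,"grip":-0.1}]'
python3 -m crank '[{"dx":0,"dy":0.0005,"dz":0,"twist":0,"grip":-0.1},{"dx":0,"dy":0.001,"dz":0,"twist":0,"grip":-0.1},{"dx":0,"dy":0.0015,"dz":0,"twist":0,"grip":-0.1},{"dx":0,"dy":0.002,"dz":0,"twist":0,"grip":-0.1},{"dx":0,"dy":0.002,"dz":0,"twist":0,"grip":-0.1}]'
```

```text
t: 6.97
eef_pos: [0.5422, -0.0957, 0.0274]
ee_rot: [3.141, 0.0, -1.604]
force: [0.1, -0.8, 0.3]
width: 0.0393
gripper_force: 0.6
t: 7.38
eef_pos: [0.5423, -0.094, 0.0275]
ee_rot: [3.142, 0.0, -1.604]
force: [-0.2, 0.3, 0.8]
width: 0.0395
gripper_force: 0.1
```

```bash

python3 -m crank '[{"dx":0,"dy":0.0005,"dz":0,"twist":0,"grip":-0.1},{"dx":0,"dy":0.001,"dz":0,"twist":0,"grip":-0.1},{"dx":0,"dy":0.0015,"dz":0,"twist":0,"grip":-0.1},{"dx":0,"dy":0.002,"dz":0,"twist":0,"grip":-0.1},{"dx":0,"dy":0.0025,"dz":0,"twist":0,"grip":-0.1}]'
```

```text
t: 7.8
eef_pos: [0.5419, -0.0924, 0.0276]
ee_rot: [3.141, -0.001, -1.605]
force: [-1.3, -10.2, 0.6]
width: 0.0393
gripper_force: 5.0
```

```bash

python3 -m crank '[{"dx":0,"dy":0.0003,"dz":0,"twist":0,"grip":-0.1},{"dx":0,"dy":0.0006,"dz":0,"twist":0,"grip":-0.1},{"dx":0,"dy":0.0009,"dz":0,"twist":0,"grip":-0.1},{"dx":0,"dy":0.0012,"dz":0,"twist":0,"grip":-0.1},{"dx":0,"dy":0.0015,"dz":0,"twist":0,"grip":-0.1}]'
python3 -c "
from station import arm
print(arm.get_state()['force'])"
```

```text
t: 8.22
eef_pos: [0.5416, -0.0922, 0.0278]
ee_rot: [3.14, -0.002, -1.605]
force: [-0.6, -17.3, 3.6]
width: 0.0395
gripper_force: 8.6
[ -0.55954322 -17.32289088   3.5610106 ]
```

The carton is firmly against the wall (17 N, foot at about -20 mm, as predicted). I'll back off and look.

```bash

python3 -m crank '[{"dx":0,"dy":-0.003,"dz":0,"twist":0,"grip":-0.1},{"dx":0,"dy":-0.010,"dz":0,"twist":0,"grip":-0.1},{"dx":-0.001,"dy":-0.025,"dz":0,"twist":0,"grip":-0.1},{"dx":-0.001,"dy":-0.040,"dz":0,"twist":0,"grip":-0.1},{"dx":-0.002,"dy":-0.050,"dz":0,"twist":0,"grip":-0.1}]'
python3 -m crank '[{"dx":0,"dy":0,"dz":0.03,"twist":0,"grip":-0.1},{"dx":0,"dy":0,"dz":0.07,"twist":0,"grip":-0.1},{"dx":0,"dy":0,"dz":0.11,"twist":0,"grip":-0.1},{"dx":0,"dy":0,"dz":0.15,"twist":0,"grip":-0.1},{"dx":0,"dy":0,"dz":0.19,"twist":0,"grip":-0.1}]'
python3 -m crank '[{"dx":0,"dy":-0.035,"dz":0,"twist":0,"grip":-0.1},{"dx":0,"dy":-0.07,"dz":0,"twist":0,"grip":-0.1},{"dx":0,"dy":-0.105,"dz":0,"twist":0,"grip":-0.1},{"dx":0,"dy":-0.14,"dz":0,"twist":0,"grip":-0.1},{"dx":0,"dy":-0.14,"dz":0,"twist":0,"grip":-0.1}]'
python3 - <<'E'
from h import *
a=snap('side','x')[180:280,190:310,::-1];b=snap('top','y')[180:264,224:328,::-1]
cv2.imwrite('pics/f.png',cv2.resize(b,None,fx=7,fy=7,interpolation=cv2.INTER_CUBIC))
cv2.imwrite('pics/fs.png',cv2.resize(a,None,fx=6,fy=6,interpolation=cv2.INTER_CUBIC))
E
```

```text
t: 8.63
eef_pos: [0.5407, -0.1408, 0.0276]
ee_rot: [-3.141, 0.0, -1.604]
force: [-0.1, 0.1, -0.5]
width: 0.0395
gripper_force: 0.0
t: 9.05
eef_pos: [0.54, -0.1401, 0.2197]
ee_rot: [-3.141, 0.0, -1.604]
force: [0.6, -0.1, -0.7]
width: 0.0396
gripper_force: 0.0
t: 9.47
eef_pos: [0.5399, -0.2846, 0.2172]
ee_rot: [3.141, -0.001, -1.607]
force: [0.8, 1.2, 0.1]
width: 0.039
gripper_force: 0.0
```

View pics/f.png

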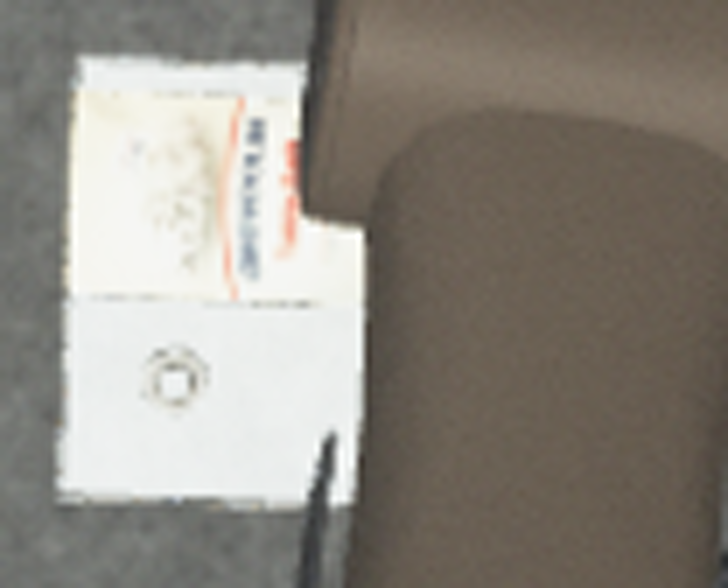

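View pics/fs.png

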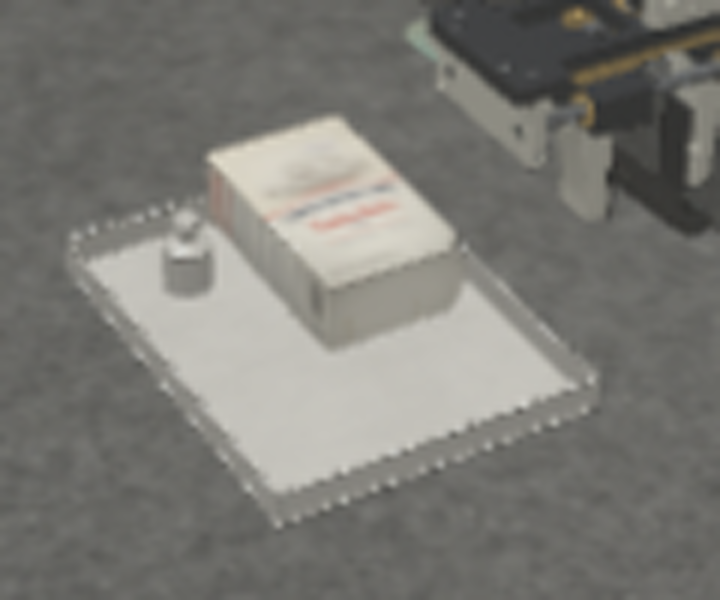

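The carton lies flat and parallel to the tray. Its top end is along the far wall (crop column about 70-75) and the weight is still at (174,380). The arm is clear.

```bash
python3 -c "
from station import arm
print(arm.job_done())"
```

```text
the job is handed in; nothing more can be done
None
```

The carton was tipped over along the tray and lies flat on its broad face with its top end square against the far wall; the final pictures show the weight where it started and the arm clear, and the job is handed in.

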